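# Spin the lazy Susan and stop the butter at the mixing bowl

### The arm

A 6-joint arm with a two-finger parallel gripper is mounted at the origin on the work surface; the furniture and walls round the work are solid. World frame = base frame: x ahead of the robot, y to its left, z up, the work surface at z = 0. Lengths are in m, angles in rad, forces in N, time in s.
With the tool pointing down it reaches from about 0.3 to 0.85 m from the base axis. Payload 4.2 kg.
Tool frame: the origin (TCP) lies at the very end of the fingers, on their centre line; the grasp point (between the pads) lies 19 mm behind it; z points along the fingers, x is the direction in which the jaws open and shut, and the axes are right-handed (so a half turn about z gives the same grasp; the last joint's range is limited). The gripper opens to 91 mm and grips with 3 to 60 N. Pads are 32 mm wide; open, the fingers measure 118 mm over their backs; the gripper's body (76 mm by 178 mm) begins 60 mm behind the grasp point.
Start: joints at [-1.237, 0.32, 1.565, -0, 1.257, -0.02], TCP at [0.199, -0.539, 0.214] pointing down, gripper open.
Joint ranges: [-3.11, 3.11], [-0.84, 2.01], [0.21, 2.61], [-1.34, 4.49], [0.05, 2.63], [-2.56, 2.56]. Speed limits (rad/s): [2.57, 2.57, 3.14, 3.14, 3.14, 3.14].

### API

Orientations are given as a rotation vector (axis times angle).
In Python, from bench import arm gives the robot as it stands. The module is installed in compiled form; this text tells all that it offers.
- The arm moves only by the tool carry_out, never from a script. Its argument "moves" is a list of rows, each a list of 3 entries, a list of its own where there are three numbers: the finger opening in cm, from 0 to 9.12, then the shift along the world's x, y, z in cm, then the turn about the world's z in rad. A call has 1 to 12 rows; each row is the pose to reach, as a shift and turn from the pose commanded when the call began; what a row does not reach only later rows make up. A row lasts 1/10 s, in which the tool goes at most 50 mm and 8.59 degrees, less where a joint would pass 70% of its speed; a pose out of reach is approached as far as the arm can. A call with a gripper value outside its range is refused whole. The fingers move at their own pace and stop on an object; "newtons" is the grip in N (left out, the last holds). Time passes only in rows, so rows that repeat a pose let the fingers close. It gives the time, the measured TCP pose, the force and the opening at its end, in the units of the state.
- arm.read_state(): the state, without advancing time (a new reading comes with each control period).
- arm.capture(name): name is "scene" or "top" or "wrist"; returns the picture (384x512x3 uint8, red, green, blue); there is no depth.
- arm.camera_info(name): a dict with "fx", "fy", "cx", "cy" (pixels), "extrinsics" (4x4, takes a point from world to camera coordinates); the wrist camera has in their place "hand_eye" (4x4, takes a point from camera to tool coordinates, whose origin is the TCP and whose axes are the tool frame's). Camera axes: x right, y up, looking along -z (the intrinsics and any distortion apply to the point x, -y, -z); pixel columns grow to the right and rows downward; lengths in m; the calibration is good to about 2 mm. A picture is of the moment at which its call begins: read the wrist's pose just before it. camera_info takes no time and is no camera call.
- arm.close_job(): hands the job in, once; it reports no verdict.
The state is a dict: "time": time; "joint_pos": joint angles; "joint_vel": joint speeds; "effort": joint torques, N m; "position": TCP position; "tcp_rot": TCP orientation; "force": force on the tool from outside, world axes, zero at the start; "ft_torque": the same for the moment, N m; "grip_width": opening from 0.0 (shut) to 1.0 (fully open).
Only numpy, scipy, OpenCV 4.12 (cv2) and the standard library are available. Lean on these libraries where they do the work, as an engineer would, in place of code of your own. Each camera call takes 0.05 s, during which the arm holds its last target.

### The job

The butter is on the wrong side of the lazy Susan. Flick the edge of the tray with a fingertip so that it spins briskly by itself, hand off, for a good second or more, then brake it with a fingertip on the tray so that it comes to rest with the butter dish right beside the mixing bowl, squarely on the line from the hub to the middle of the bowl, and take the hand away. Only the tray is touched: do not touch, lift or shift what stands on it, and leave the bowl and everything else round it where it is.

Things in the scene. Friction and masses are not known exactly. Their poses are not given: they have to be found in the camera images.
- lazy_susan: lazy Susan of pale wood, fixed to the table; origin on the table under the hub. On a foot 216 mm across, 11 mm high, runs the tray: flat, underside at z = 22 mm, top at z = 40 mm, its edge cut into 8 round petals, each a circle of 45 mm radius centred 130 mm from the hub (reaching 175 mm from the hub); valleys between them go in to 155 mm. The tray's top is free of things beyond 132 mm from the hub
- tray (a joint): turning angle of the tray about the vertical through the hub, rad, counter-clockwise from above positive, endless. At 0 a petal points along the lazy Susan body's own +x axis, the others follow every 45 degrees. Runs freely: moment of inertia with load about 0.02 kg m2, drag about 0.0015 N m, so 1 rad/s dies out only in 10 to 20 s
- hub (a point): middle of the tray's top, on the turning axis, 40 mm above the table. A shut fingertip fits down into a valley of the edge (51 mm wide at 160 mm from here) and can push a petal's flank round from there; a fingertip pressed on the turning top with a few newtons stops the tray at once
- butter_dish: shallow white butter dish (86 x 118 x 14 mm) with a block of butter in it (together 45 mm high), loose on the tray; origin in the middle of its underside, about 72 mm from the hub, long side (its y axis) square to the line from the hub
- mixing_bowl: grey metal mixing bowl, 190 mm across and 86 mm high, loose on the table beside the lazy Susan; origin in the middle of its underside; its x axis points at the hub, whose centre is about 317 mm away
- star_cutter: star-shaped tin biscuit cutter, 61 x 58 x 24 mm, loose on the tray about 85 mm from the hub, origin in the middle of its underside
- heart_cutter: heart-shaped tin biscuit cutter, 50 x 55 x 24 mm, loose on the tray about 85 mm from the hub, origin in the middle of its underside
- hub_jar: spice jar, 47 mm across and 98 mm high, standing loose on the hub of the tray; origin in the middle of its underside
- enamel_mug: dark enamel mug, 88 x 112 x 80 mm, loose on the table; origin in the middle of its underside
- lemon: lemon, 71 x 53 x 51 mm, loose on the table; origin at its underside

How it is judged:
On the way, in this order (a step that is already met when the one before it is completed fails the run):
1. the tray runs by itself, faster than 0.4 rad/s (23 degrees a second) either way and untouched by the robot, for one second ((velocity of joint tray above 0.4 rad/s or velocity of joint tray below -0.4 rad/s) and contact force between each of the arm, the fingers and lazy_susan below 0.02 N), for 1 s.
2. a fingertip on the tray has brought it to a stand with the butter dish at the bowl (contact force between the fingers and lazy_susan above 0.3 N and velocity of joint tray between -0.08 and 0.08 rad/s and y of butter_dish in the frame of mixing_bowl between -0.022 and 0.022 m and x of butter_dish in the frame of mixing_bowl below 0.265 m), for 0.1 s.
At the end, for the whole second after the job is handed in: the middle of the butter dish lies within 22 mm either side of the line from the hub to the bowl's centre, on the bowl's side; the tray is at rest (under 0.03 rad/s); dish, cutters and jar stand upright where they stood on the tray (y of butter_dish in the frame of mixing_bowl between -0.022 and 0.022 m and x of butter_dish in the frame of mixing_bowl below 0.265 m and velocity of joint tray between -0.03 and 0.03 rad/s and horizontal distance between butter_dish and hub between 0.055 and 0.09 m and height (world z) of butter_dish between 0.034 and 0.05 m and angle between butter_dish's own z axis and vertical below 0.15 rad and height (world z) of star_cutter between 0.034 and 0.05 m and height (world z) of heart_cutter between 0.034 and 0.05 m and height (world z) of hub_jar between 0.034 and 0.05 m and angle between each of star_cutter, heart_cutter, hub_jar's own z axis and vertical below 0.2 rad and horizontal distance between each of star_cutter, heart_cutter and hub below 0.11 m and horizontal distance between hub_jar and hub below 0.03 m and linear speed of butter_dish below 0.02 m/s); the robot touches nothing.
It fails at once if the robot touches the butter dish, a cutter or the jar on the tray (over 0.5 N) (contact force between any of the arm, the fingers and butter_dish above 0.5 N or contact force between any of the arm, the fingers and star_cutter above 0.5 N or contact force between any of the arm, the fingers and heart_cutter above 0.5 N or contact force between any of the arm, the fingers and hub_jar above 0.5 N).
It fails at once if something on the tray is lifted, tipped or shifted on it (dish or cutters over about 15 mm, jar over 30 mm from the hub) (not (horizontal distance between butter_dish and hub between 0.055 and 0.09 m and height (world z) of butter_dish between 0.034 and 0.05 m and angle between butter_dish's own z axis and vertical below 0.15 rad and height (world z) of star_cutter between 0.034 and 0.05 m and height (world z) of heart_cutter between 0.034 and 0.05 m and height (world z) of hub_jar between 0.034 and 0.05 m and angle between each of star_cutter, heart_cutter, hub_jar's own z axis and vertical below 0.2 rad and horizontal distance between each of star_cutter, heart_cutter and hub below 0.11 m and horizontal distance between hub_jar and hub below 0.03 m)).
It fails at once if the bowl, mug or lemon is moved by more than 12 mm (distance of any of mixing_bowl, enamel_mug, lemon from where it was at the start of the episode above 0.012 m).
It also fails if it takes over 64 s, if anything falls off the work surface, if the arm or the gripper's body presses on something with over 40 N, if the wrist force passes 120 N, or if a joint passes its speed limit or range.

## Working session

There is one attempt and no reset: what is moved stays moved. The work goes in short steps, Python scripts to look and compute and a tool call to move; the robot and the scene stay as the last step left them, time stands still between calls to the robot, and variables do not carry over. Pictures are saved under pics/ and viewed, and the job is handed in when it is done.

Besides the shell and the picture viewer there is one more tool, called after "Call:" by a JSON object that holds its "api" and its "payload". carry_out: Moves the arm, as the interface text tells. Its arguments: {"type":"object","properties":{"moves":{"type":"array"},"newtons":{"type":"number"}},"required":["moves"]}

```bash
mkdir -p pics; python3 - <<'E'
from bench import arm
import cv2
print(arm.read_state())
for n in ["scene","top","wrist"]:
    print(n,arm.camera_info(n))
    cv2.imwrite(f"pics/{n}0.png",arm.capture(n)[:,:,::-1])
E
```

```text
{'time': 0.0, 'joint_pos': array([-1.23696478e+00,  3.20297940e-01,  1.56566441e+00,  1.67703788e-05,
        1.25739764e+00, -1.99800608e-02]), 'joint_vel': array([ 0.00086892,  0.00130464, -0.00084657,  0.00104332,  0.00013745,
        0.00072419]), 'effort': array([ 9.14548909e-04, -4.12465489e+01, -2.31972241e+01,  7.28118257e-02,
        4.54626081e-02, -1.31628663e-04]), 'position': array([ 0.19907595, -0.53890446,  0.21312249]), 'tcp_rot': array([-2.57684216e+00,  1.79523690e+00,  2.23019913e-03]), 'force': array([ 0.02766535,  0.41739125, -0.39180224]), 'ft_torque': array([-0.05351031, -0.00133036, -0.0474826 ]), 'grip_width': 0.9983852624302869}
scene {'fx': 407.5253047140917, 'fy': 407.5253047140917, 'cx': 254.89874437436367, 'cy': 192.2706842820451, 'extrinsics': array([[-0.71824177, -0.69533805, -0.02517446,  0.38616612],
       [ 0.32244873, -0.36469507,  0.87351264, -0.19067014],
       [-0.61656758,  0.61927579,  0.4861501 , -0.77265202],
       [ 0.        ,  0.        ,  0.        ,  1.        ]])}
top {'fx': 354.25200191640624, 'fy': 354.25200191640624, 'cx': 252.15056655218197, 'cy': 187.60547013087404, 'extrinsics': array([[-0.02231484, -0.99948087,  0.02323875,  0.04082286],
       [ 0.98116008, -0.01743215,  0.19240844, -0.51472091],
       [-0.19190345,  0.02709449,  0.98103973, -0.80305486],
       [ 0.        ,  0.        ,  0.        ,  1.        ]])}
wrist {'fx': 266.8077093741019, 'fy': 266.8077093741019, 'cx': 253.63917355269692, 'cy': 188.99948226575736, 'hand_eye': array([[ 9.99997885e-01, -1.93102343e-03, -7.07387357e-04,
         1.26207064e-03],
       [-2.04995403e-03, -9.63433704e-01, -2.67938978e-01,
        -7.53463273e-02],
       [-1.64124378e-04,  2.67939861e-01, -9.63435625e-01,
        -1.70642051e-01],
       [ 0.00000000e+00,  0.00000000e+00,  0.00000000e+00,
         1.00000000e+00]])}
```

View pics/top0.png

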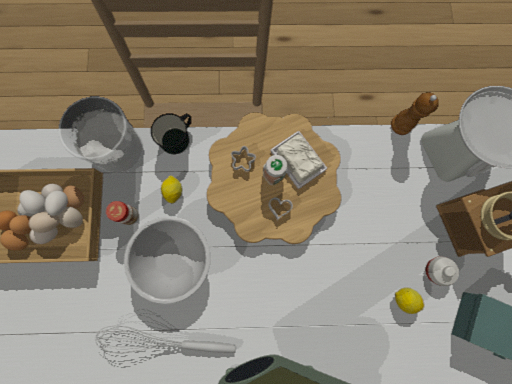

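View pics/scene0.png

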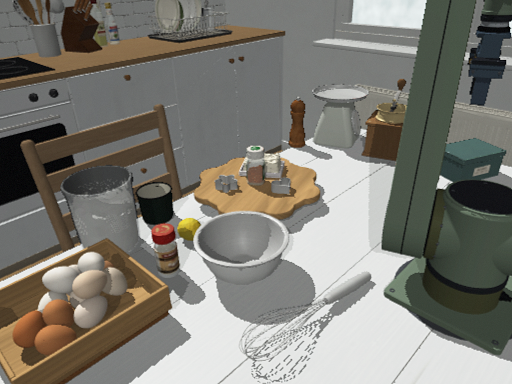

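View pics/wrist0.png

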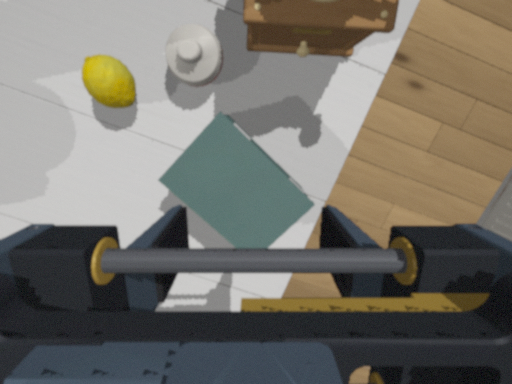

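The top view shows the tray at about (275,178), the bowl at (168,262), the butter at (300,160), the mug at (172,133) and the lemon at (172,188). Next I'll measure these.

```bash
cat > h.py <<'E'
import numpy as np, cv2
from bench import arm
from scipy.optimize import least_squares
def ray(n,uv,z):
    c=arm.camera_info(n); E=c["extrinsics"]; R=E[:3,:3]; o=-R.T@E[:3,3]
    uv=np.atleast_2d(uv).astype(float)
    d=np.c_[(uv[:,0]-c["cx"])/c["fx"],-(uv[:,1]-c["cy"])/c["fy"],-np.ones(len(uv))]@R
    return o+d*((z-o[2])/d[:,2])[:,None]
def proj(n,P):
    c=arm.camera_info(n);E=c["extrinsics"];p=np.atleast_2d(P)@E[:3,:3].T+E[:3,3]
    return np.c_[c["cx"]+c["fx"]*p[:,0]/-p[:,2],c["cy"]-c["fy"]*p[:,1]/-p[:,2]]
def traymask(im):
    hsv=cv2.cvtColor(im,cv2.COLOR_RGB2HSV)
    m=cv2.inRange(hsv,(8,70,70),(25,255,255)); m[:,:195]=0; m[:,355:]=0; m[:108]=0; m[255:]=0
    return m
def butter(im,hub):
    # white pixels inside tray disc at z~.05
    hsv=cv2.cvtColor(im,cv2.COLOR_RGB2HSV)
    m=cv2.inRange(hsv,(0,0,130),(180,75,255))
    yy,xx=np.mgrid[:384,:512]; P=ray("top",np.c_[xx.ravel(),yy.ravel()],0.05)
    r=np.hypot(*(P[:,:2]-hub).T).reshape(384,512)
    m[(r>.135)]=0
    m[r<0.0]=0
    m=cv2.morphologyEx(m,cv2.MORPH_OPEN,np.ones((3,3),np.uint8))
    return m
E
python3 - <<'E'
from h import *
im=cv2.imread("pics/top0.png")[:,:,::-1].copy()
m=traymask(im)
cs,_=cv2.findContours(m,cv2.RETR_EXTERNAL,cv2.CHAIN_APPROX_NONE)
c=max(cs,key=cv2.contourArea)[:,0]; print(cv2.contourArea(c))
P=ray("top",c+0.0,0.04)[:,:2]
def model(th,ph):
    a=(th-ph+np.pi/8)%(np.pi/4)-np.pi/8
    return .13*np.cos(a)+np.sqrt(.045**2-(.13*np.sin(a))**2+0j).real
def f(p):
    d=P-p[:2]; return np.hypot(*d.T)-np.maximum(model(np.arctan2(d[:,1],d[:,0]),p[2]),.155)
best=min((least_squares(f,[*P.mean(0),ph],loss="soft_l1",f_scale=.003) for ph in np.arange(0,.78,.13)),key=lambda r:r.cost)
print("hub",best.x,np.sqrt(np.mean(best.fun**2)), "r range",[f(best.x).min(),f(best.x).max()])
hub=best.x[:2]
b=butter(im,hub)
big=im[100:320,100:370].copy()
big[...,0][m[100:320,100:370]>0]=255
big[...,2][b[100:320,100:370]>0]=255
big[...,1][b[100:320,100:370]>0]=0
cv2.imwrite("pics/m.png",cv2.resize(np.vstack([big])[:,:,::-1],None,fx=2.7,fy=2.7,interpolation=0))
cv2.imwrite("pics/z.png",cv2.resize(im[100:320,100:370,::-1],None,fx=2.7,fy=2.7,interpolation=cv2.INTER_CUBIC))
E
```

```text
15368.5
hub [ 0.5607732  -0.02443005  0.30697933] 0.03629228574890129 r range [np.float64(-0.02552447380022063), np.float64(0.1098995446644451)]
```

View pics/m.png

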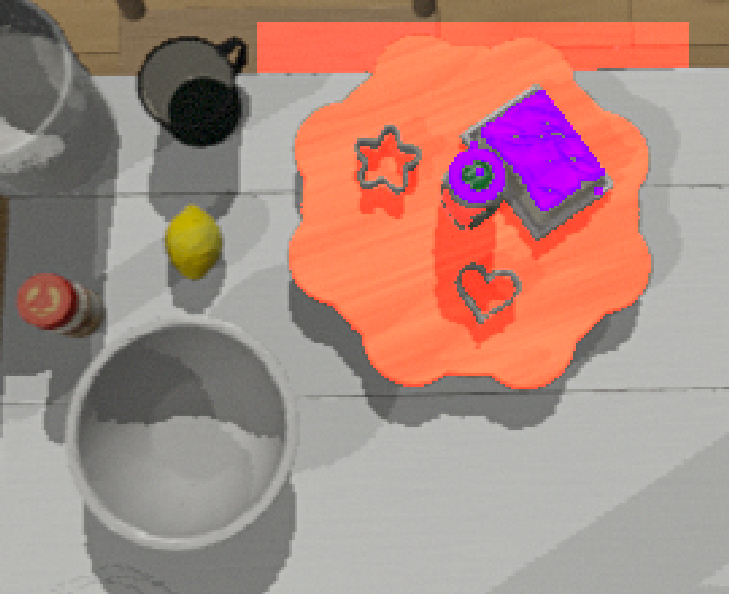

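View pics/z.png

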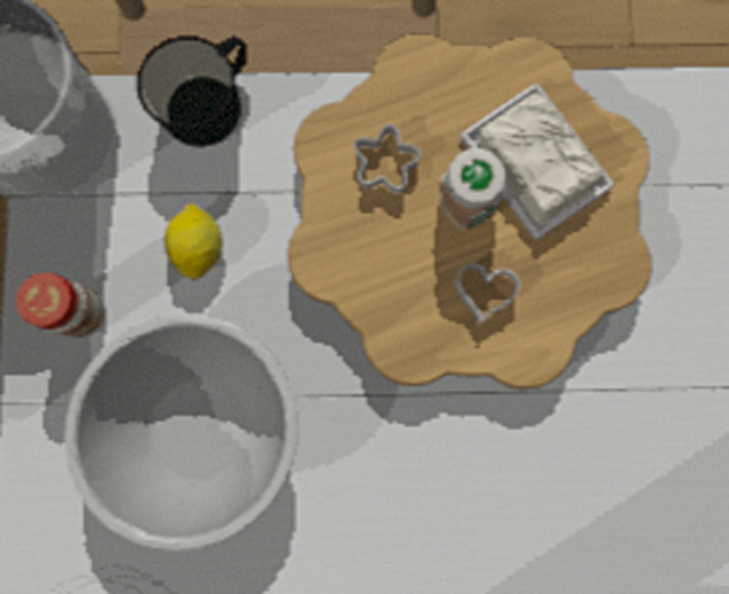

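```bash
cat > fit.py <<'E'
from h import *
def model(th,ph):
    a=(th-ph+np.pi/8)%(np.pi/4)-np.pi/8
    return np.maximum(.155,.13*np.cos(a)+np.sqrt(np.maximum(0,.045**2-(.13*np.sin(a))**2)))
def fittray(im,hub=None,zz=.04):
    m=traymask(im); m[:135]=0
    cs,_=cv2.findContours(m,cv2.RETR_EXTERNAL,cv2.CHAIN_APPROX_NONE)
    c=max(cs,key=cv2.contourArea)[:,0]; c=c[c[:,1]>140]
    P=ray("top",c+0.0,zz)[:,:2]
    def f(p):
        h=p[:2] if hub is None else hub
        d=P-h; return np.hypot(*d.T)-model(np.arctan2(d[:,1],d[:,0]),p[-1])
    x0=[.57,-.03] if hub is None else []
    r=min((least_squares(f,[*x0,ph],loss="soft_l1",f_scale=.002) for ph in np.arange(0,.78,.13)),key=lambda r:r.cost)
    return r.x,np.sqrt(np.mean(r.fun**2))
E
python3 - <<'E'
from fit import *
im=cv2.imread("pics/top0.png")[:,:,::-1].copy()
E=arm.camera_info("top")["extrinsics"]; print("cam",-E[:3,:3].T@E[:3,3])
x,e=fittray(im);print("tray",x,e)
# bowl
c=np.array([(540,87),(610,185),(541,240),(462,135)])/2.7+100
D=ray("top",c,.054)[:,:2];print(D,np.linalg.norm(D-np.roll(D,-1,0),axis=1)); 
dc=D.mean(0); v=dc-x[:2];print("dish",dc,np.hypot(*v),np.degrees(np.arctan2(v[1],v[0])))
e1=D[1]-D[0]; print("long axis deg",np.degrees(np.arctan2(e1[1],e1[0])))
# bowl outer rim: points in zoom
b=np.array([(68,430),(297,430),(180,317),(183,549),(98,350),(265,349),(100,513),(266,512)])/2.7+100
B=ray("top",b,.086)[:,:2]
r=least_squares(lambda p:np.hypot(*(B-p[:2]).T)-p[2],[.35,.2,.095]);print("bowl",r.x,r.fun)
w=x[:2]-r.x[:2];print("hub-bowl",np.hypot(*w),np.degrees(np.arctan2(-w[1],-w[0])))
for nm,p in dict(mug=(190,92),muglo=(204,110),lemon=(193,240),redjar=(60,300)).items():
    print(nm,ray("top",np.array([p])/2.7+100,.05))
E
```

```text
cam [0.35182557 0.05358734 0.8859167 ]
tray [ 0.54837022 -0.02229499  0.3423082 ] 0.06367540279829766
[[ 0.65225237 -0.09107906]
 [ 0.55865263 -0.1498474 ]
 [ 0.50936469 -0.08505041]
 [ 0.60751611 -0.01790033]] [0.11051982 0.08141223 0.11892365 0.08576981]
dish [ 0.58194645 -0.0859693 ] 0.07198458729668147 -62.19678048330773
long axis deg -147.87657616753722
bowl [0.35150882 0.22115785 0.0933689 ] [-0.00060028 -0.00033914 -0.00141989  0.00033714  0.00354111 -0.00124253
 -0.00236165  0.00208524]
hub-bowl 0.3130873604371934 128.9597768068976
mug [[0.65334973 0.22909968 0.05      ]]
muglo [[0.63596807 0.21605532 0.05      ]]
lemon [[0.51564208 0.22344806 0.05      ]]
redjar [[0.46439953 0.33767206 0.05      ]]
```

```bash
sed -i 's|P=ray("top",c+0.0,zz)\[:,:2\]|P=ray("top",c+0.0,zz)[:,:2]; q=np.hypot(*(P-[.562,-.023]).T); P=P[(q>.145)\&(q<.185)]|' fit.py
python3 - <<'E'
from fit import *
im=cv2.imread("pics/top0.png")[:,:,::-1].copy()
for z in (.04,.031):
  x,e=fittray(im,zz=z);print("tray",z,x,e)
x,e=fittray(im)
dc=np.array([ 0.58194645,-0.0859693 ]);v=dc-x[:2];print("dish",np.hypot(*v),np.degrees(np.arctan2(v[1],v[0])))
b=np.array([.3515,.2212]);w=b-x[:2];print("bowl",np.hypot(*w),np.degrees(np.arctan2(w[1],w[0])))
o=im.copy()
th=np.linspace(0,6.283,400);r=model(th,x[2])
for u in proj("top",np.c_[x[0]+r*np.cos(th),x[1]+r*np.sin(th),0*th+.04]):cv2.circle(o,tuple(np.int32(u.round())),0,(255,0,0),-1)
for u in proj("top",np.c_[.3515+.095*np.cos(th),.2212+.095*np.sin(th),0*th+.086]):cv2.circle(o,tuple(np.int32(u.round())),0,(255,0,0),-1)
cv2.imwrite("pics/o.png",cv2.resize(o[100:320,100:370,::-1],None,fx=2.7,fy=2.7,interpolation=0))
E
```

```text
tray 0.04 [ 0.54850943 -0.02375015  0.34039975] 0.0026588880734056924
tray 0.031 [ 0.54899453 -0.02457466  0.34217359] 0.0012865077304540654
dish 0.0706346747565991 -61.74609361297741
bowl 0.31434581237790626 128.80915526781368
```

View pics/o.png

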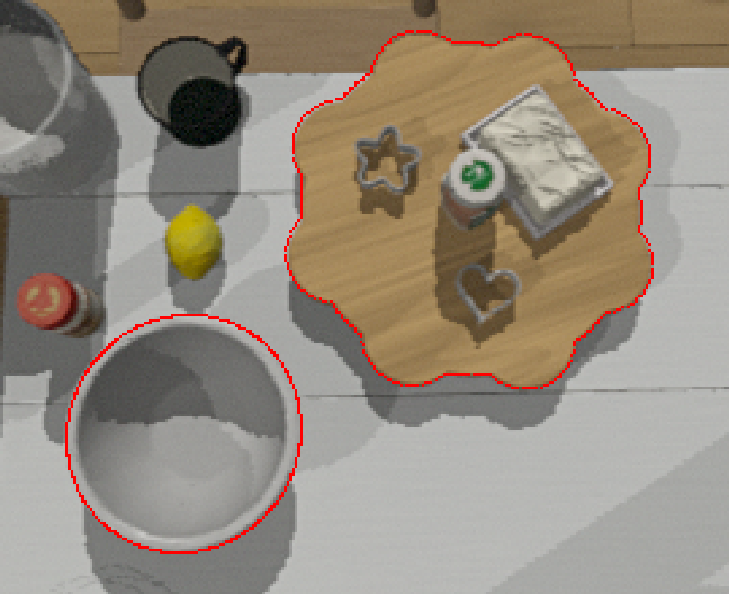

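Call:
{"api": "carry_out", "payload": {"moves": [[0,[0,0,0],-0.1],[0,[2,5,0],-0.2],[0,[17,52,0],-0.4],[0,[17,52,0],-0.4],[0,[17,52,0],-0.4],[0,[17,52,0],-0.4],[0,[17,52,0],-0.4],[0,[17,52,0],-0.4],[0,[17,52,0],-0.4],[0,[17,52,0],-0.4],[0,[17,52,0],-0.4],[0,[17,52,0],-0.4]], "newtons": 20}}

```text
time: 1.35
position: [0.3692, -0.0173, 0.2141]
tcp_rot: [-2.17, 2.272, -0.001]
force: [0.5, -0.7, -0.2]
grip_width: 0.006
```

```bash
python3 - <<'E'
from h import *
s=arm.read_state();print(s["position"],s["tcp_rot"],s["grip_width"],s["joint_pos"])
np.savez("w1.npz",p=s["position"],r=s["tcp_rot"])
im=arm.capture("wrist");cv2.imwrite("pics/w1.png",im[:,:,::-1])
R=cv2.Rodrigues(s["tcp_rot"])[0];print("jaw deg",np.degrees(np.arctan2(R[1,0],R[0,0])))
E
```

```text
[ 0.36923722 -0.01729233  0.21411711] [-2.16960671e+00  2.27155457e+00 -1.02243371e-03] 0.005848507919469643 [-7.77837893e-02 -1.12883783e-02  1.97324695e+00 -1.55779358e-04
  1.17888903e+00  1.53897438e+00]
jaw deg -92.63001684873326
```

View pics/w1.png

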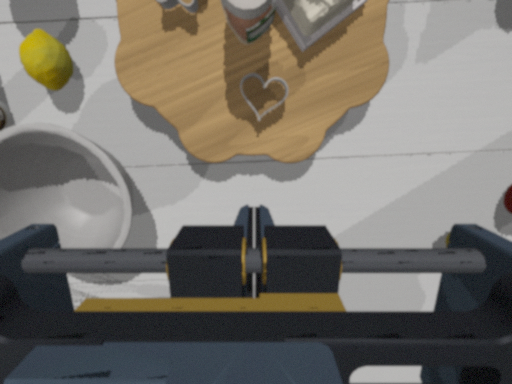

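The wrist view shows the valley at about (257,158), with the shut fingertip just below it at (253,210). I'll cross-check the hub and petal phase from this picture.

```bash
cat >> fit.py <<'E'
def wray(uv,p,r,z):
    c=arm.camera_info("wrist");H=c["hand_eye"];R=cv2.Rodrigues(np.asarray(r))[0]
    uv=np.atleast_2d(uv).astype(float)
    d=np.c_[(uv[:,0]-c["cx"])/c["fx"],-(uv[:,1]-c["cy"])/c["fy"],-np.ones(len(uv))]@H[:3,:3].T@R.T
    o=R@H[:3,3]+p
    return o+d*((z-o[2])/d[:,2])[:,None]
E
python3 - <<'E'
from fit import *
w=np.load("w1.npz");im=cv2.imread("pics/w1.png")[:,:,::-1].copy()
m=cv2.inRange(cv2.cvtColor(im,cv2.COLOR_RGB2HSV),(8,70,70),(25,255,255));m[180:]=0;m[:,:100]=0;m[:,395:]=0
c=max(cv2.findContours(m,cv2.RETR_EXTERNAL,cv2.CHAIN_APPROX_NONE)[0],key=cv2.contourArea)[:,0]
c=c[c[:,1]>15]
for z in (.04,.031):
    P=wray(c,w["p"],w["r"],z)[:,:2];q=np.hypot(*(P-[.55,-.024]).T);Q=P[(q>.145)&(q<.19)]
    def f(p):
        d=Q-p[:2];return np.hypot(*d.T)-model(np.arctan2(d[:,1],d[:,0]),p[2])
    r=min((least_squares(f,[.55,-.024,ph],loss="soft_l1",f_scale=.002) for ph in np.arange(0,.78,.13)),key=lambda r:r.cost)
    print(z,len(Q),r.x,np.sqrt(np.mean(r.fun**2)))
print("valley",wray([(257,158)],w["p"],w["r"],.04))
E
```

```text
0.04 427 [ 0.55099199 -0.02429513  0.34507506] 0.0022325711297993818
0.031 427 [ 0.54939629 -0.02423288  0.34479765] 0.0008997451370356723
valley [[ 0.39087487 -0.02412596  0.04      ]]
```

Call:
{"api": "carry_out", "payload": {"moves": [[0,[0,0.2,-5],0],[0,[0,0.2,-10],0],[0,[0,0.2,-14],0],[0,[0,0.2,-17],0],[0,[0,0.2,-18.8],0],[0,[0,0.2,-18.8],0],[0,[0,0.2,-18.8],0]]}}

```text
time: 2.1
position: [0.3694, -0.0176, 0.0262]
tcp_rot: [2.169, -2.272, -0.0]
force: [0.6, -0.2, 0.4]
grip_width: 0.007
```

Call:
{"api": "carry_out", "payload": {"moves": [[0,[0.3,0,0],0],[0,[0.6,0,0],0],[0,[0.6,0,0],0]]}}

```text
time: 2.4
position: [0.3762, -0.0175, 0.0268]
tcp_rot: [-2.169, 2.271, -0.003]
force: [-0.6, 0.5, 0.2]
grip_width: 0.006
```

```bash
python3 - <<'E'
from h import *
s=arm.read_state();print(s["position"],s["force"])
im=arm.capture("wrist");cv2.imwrite("pics/w2.png",im[:,:,::-1])
E
```

```text
[ 0.37624636 -0.01750064  0.02677573] [-0.55755583  0.48987266  0.24275833]
```

View pics/w2.png

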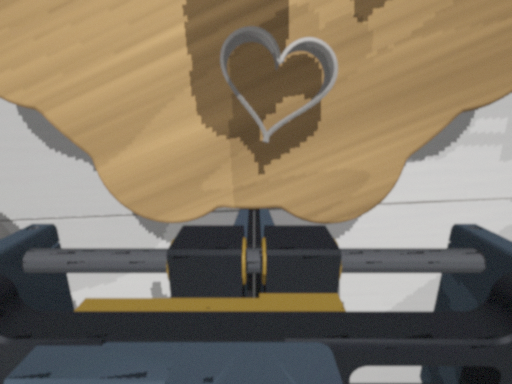

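Call:
{"api": "carry_out", "payload": {"moves": [[0,[0,-0.5,0],0.03],[0,[0,-1.4,0],0.08],[0,[0.1,-2.6,0],0.15],[0,[0.35,-4.15,0],0.24],[0,[0.8,-5.85,0],0.34],[0,[1.45,-7.6,0],0.45],[0,[2.3,-9.35,0],0.56],[0,[0.9,-12.6,3],0.65],[0,[0,-16,6],0.7],[0,[-1,-20,8],0.75],[0,[-1,-22,9],0.8],[0,[-1,-22,9],0.8]]}}

```text
time: 3.65
position: [0.3665, -0.2405, 0.118]
tcp_rot: [2.88, -1.252, 0.01]
force: [-0.4, -0.3, 0.4]
grip_width: 0.004
```

```bash
python3 - <<'E'
from fit import *
s=arm.read_state();print(s["time"],s["position"],s["force"])
for i in range(3):
    t=arm.read_state()["time"]; im=arm.capture("top");cv2.imwrite(f"pics/t{i}.png",im[:,:,::-1])
    print(t,*fittray(im,hub=np.array([.55,-.024]),zz=.031))
    if i<2: arm.capture("scene")
E
```

```text
3.65 [ 0.36654281 -0.24049402  0.11798058] [-0.42596608 -0.33190316  0.43648816]
3.65 [0.63101182] 0.0015578875045875631
3.75 [-0.04573371] 0.0015085652863774883
3.85 [0.06256763] 0.001578699165568703
```

View pics/t2.png

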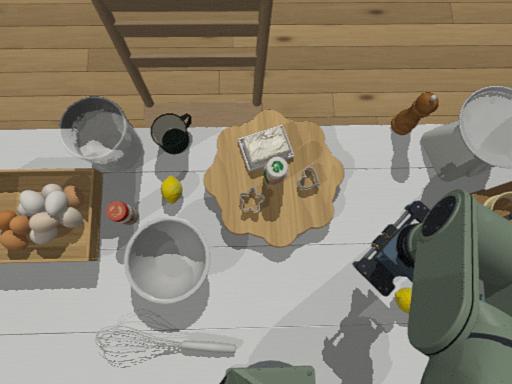

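The tray is spinning freely at about 1.08 rad/s. The top view shows the dish at about (266,147). I'll refine the dish angle from this picture; the clock is stopped meanwhile.

```bash
python3 - <<'E'
from fit import *
im=cv2.imread("pics/t2.png")
cv2.imwrite("pics/t2z.png",cv2.resize(im[110:210,215:335],None,fx=6,fy=6,interpolation=cv2.INTER_CUBIC))
E
```

```text
(no output)
```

View pics/t2z.png

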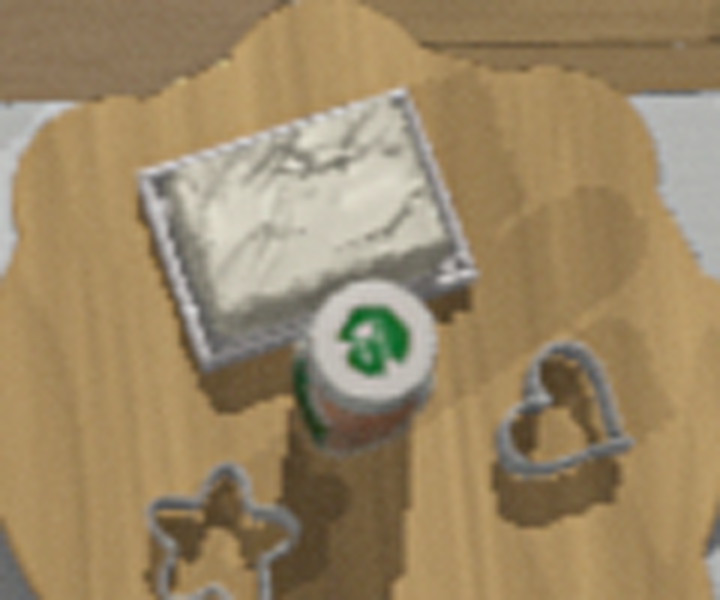

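```bash
python3 - <<'E'
from fit import *
c=np.array([(140,172),(405,90),(475,272),(208,368)])/6+[215,110]
D=ray("top",c,.054)[:,:2];print(np.linalg.norm(D-np.roll(D,-1,0),axis=1))
h=np.array([.55,-.024]);v=D.mean(0)-h;e=D[1]-D[0];e2=D[2]-D[3]
print("dish",D.mean(0),np.hypot(*v),np.degrees(np.arctan2(v[1],v[0])),"normal",np.degrees(np.arctan2(e[1],e[0]))+90,np.degrees(np.arctan2(e2[1],e2[0]))+90)
E
```

```text
[0.11532032 0.08265947 0.11614304 0.08703041]
dish [ 0.61430891 -0.00617202] 0.06673434340299632 15.49465470057936 normal 17.144244529113053 19.30488832942332
```

Call:
{"api": "carry_out", "payload": {"moves": [[0,[2,3,0],0],[0,[4,6,-1],0],[0,[6,9,-3],0],[0,[7.6,10.8,-5],0],[0,[7.6,10.8,-6.3],0],[0,[7.6,10.8,-6.3],0],[0,[7.6,10.8,-6.3],0]]}}

```text
time: 4.6
position: [0.4408, -0.1287, 0.0527]
tcp_rot: [2.884, -1.246, -0.002]
force: [0.6, 0.3, 0.1]
grip_width: 0.007
```

```bash
python3 - <<'E'
from fit import *
s=arm.read_state();print(s["time"],s["position"],s["force"])
im=arm.capture("top");cv2.imwrite("pics/t5.png",im[:,:,::-1])
print(*fittray(im,hub=np.array([.55,-.024]),zz=.031))
E
```

```text
4.6 [ 0.44076586 -0.12865656  0.05269897] [0.63888347 0.34206394 0.05275868]
[0.07002824] 0.00698867639387244
```

View pics/t5.png

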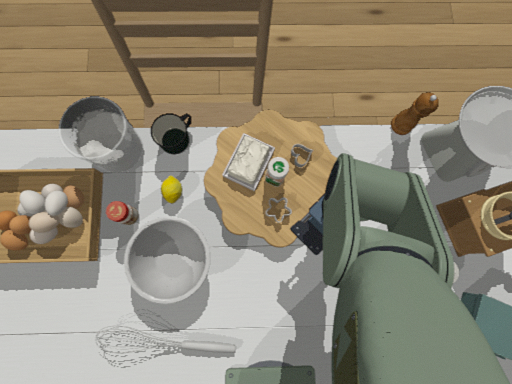

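Call:
{"api": "carry_out", "payload": {"moves": [[0,[0,0,0],0],[0,[0,0,-0.3],0],[0,[0,0,-0.5],0],[0,[0,0,-0.7],0],[0,[0,0,-0.7],0],[0,[0,0,-0.7],0]]}}

```text
time: 5.25
position: [0.4412, -0.1295, 0.0459]
tcp_rot: [2.883, -1.248, -0.0]
force: [-0.3, 0.0, 0.5]
grip_width: 0.003
```

```bash
python3 - <<'E'
from fit import *
s=arm.read_state();print(s["time"],s["position"],s["force"])
im=arm.capture("top");cv2.imwrite("pics/t6.png",im[:,:,::-1])
m=im.copy(); m[:,330:]=255; m[215:,285:]=255
print(*fittray(m,hub=np.array([.55,-.024]),zz=.031))
cv2.imwrite("pics/t6z.png",cv2.resize(im[130:240,205:335,::-1],None,fx=6,fy=6,interpolation=cv2.INTER_CUBIC))
m=cv2.imread("pics/t5.png")[:,:,::-1].copy(); m[:,330:]=255; m[215:,285:]=255
print("t5",*fittray(m,hub=np.array([.55,-.024]),zz=.031))
E
```

```text
5.25 [ 0.44115825 -0.12946696  0.04592165] [-0.28300311  0.02725069  0.54670537]
[-0.06099933] 0.005602095096580565
t5 [0.85824492] 0.008094202653502247
```

View pics/t6z.png

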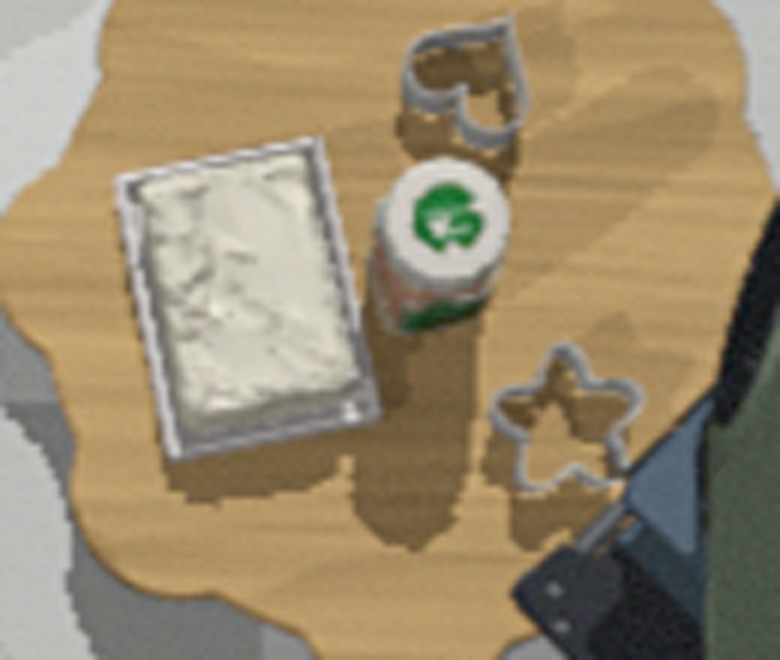

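Call:
{"api": "carry_out", "payload": {"moves": [[0,[0,0,0],0],[0,[0,0,0],0],[0,[0,0,-0.3],0],[0,[0,0,-0.5],0],[0,[0,0,-0.9],0],[0,[0,0,-0.9],0]]}}

```text
time: 5.9
position: [0.4437, -0.1316, 0.0401]
tcp_rot: [2.883, -1.244, 0.011]
force: [-5.0, -5.2, 25.6]
grip_width: 0.003
```

```bash
python3 - <<'E'
from fit import *
s=arm.read_state();print(s["time"],s["position"],s["force"])
E
```

```text
5.9 [ 0.44368436 -0.13158236  0.04010853] [-4.99137222 -5.22861952 25.61764226]
```

Contact at 25 N. I'll hold briefly and look.

Call:
{"api": "carry_out", "payload": {"moves": [[0,[0,0,0],0],[0,[0,0,0.2],0],[0,[0,0,0.2],0]]}}

```text
time: 6.2
position: [0.4422, -0.1301, 0.0402]
tcp_rot: [2.883, -1.248, 0.005]
force: [-1.5, -2.0, 12.2]
grip_width: 0.006
```

```bash
python3 - <<'E'
from fit import *
s=arm.read_state();print(s["time"],s["position"],s["force"])
im=arm.capture("top");cv2.imwrite("pics/t7.png",im[:,:,::-1])
m=im.copy(); m[:,330:]=255; m[215:,285:]=255
print(*fittray(m,hub=np.array([.55,-.024]),zz=.031))
cv2.imwrite("pics/t7z.png",cv2.resize(im[110:310,120:345,::-1],None,fx=3.5,fy=3,interpolation=cv2.INTER_CUBIC))
E
```

```text
6.2 [ 0.44222876 -0.13005584  0.04022724] [-1.50423714 -1.9886758  12.16029106]
[0.40375966] 0.006890579430289423
```

View pics/t7z.png

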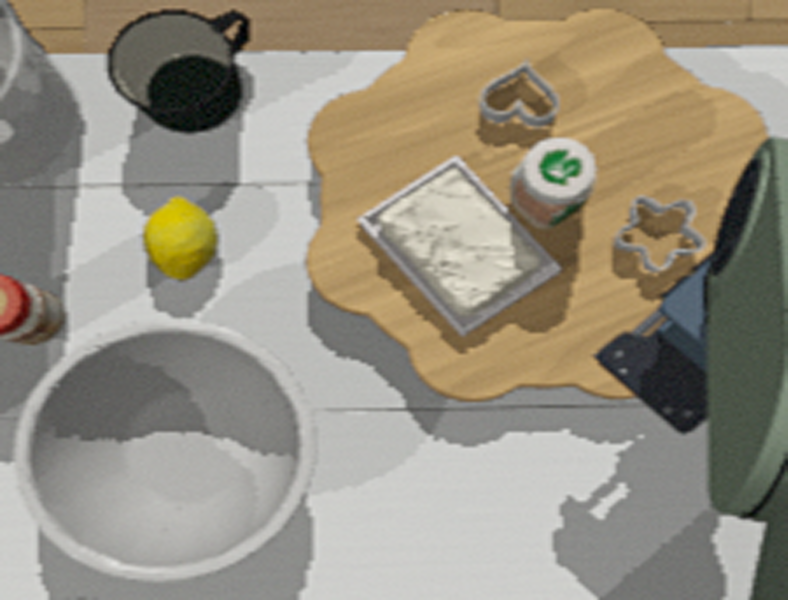

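The tray has stopped with the dish facing the bowl. The rim corners in the zoom are (455,158), (558,267), (463,335) and (360,220). I'll measure how far the dish is off the line.

```bash
python3 - <<'E'
from fit import *
c=np.array([(456,158),(559,267),(464,334),(360,220)])/[3.5,3]+[120,110]
D=ray("top",c,.054)[:,:2];print(np.linalg.norm(D-np.roll(D,-1,0),axis=1))
d=D.mean(0);b=np.array([.3515,.2212])
for h in ([.55,-.024],[.547,-.024]):
    h=np.array(h);u=(b-h)/np.linalg.norm(b-h);v=d-h
    print(d,np.hypot(*v),np.degrees(np.arctan2(v[1],v[0])),np.degrees(np.arctan2(u[1],u[0])),"along",v@u,"across",u[0]*v[1]-u[1]*v[0],"to bowl",np.linalg.norm(b-d))
E
```

```text
[0.11339777 0.08389792 0.11541591 0.08346554]
[0.50551246 0.03281417] 0.07215948347181035 128.0622250696557 128.99166623626536 along 0.07214998940157591 across -0.001170505989287321 to bowl 0.24332911661492682
[0.50551246 0.03281417] 0.07034959702171496 126.1381272978799 128.56564694822785 along 0.07028646540730955 across -0.002979694894576397 to bowl 0.24332911661492682
```

The dish is 1–3 mm off the line (22 mm allowed). Next I'll lift straight up and back off.

Call:
{"api": "carry_out", "payload": {"moves": [[0,[0,0,0],0],[0,[0,0,0.3],0],[0,[0,0,0.6],0],[0,[0,0,2],0],[0,[-1,-2,6],0],[0,[-4,-6,9],0],[0,[-7,-10,11],0],[0,[-7,-13,11],0],[0,[-7,-15,11],0],[0,[-7,-15,11],0],[0,[-7,-15,11],0],[0,[-7,-15,11],0]]}}

```text
time: 7.45
position: [0.3709, -0.2781, 0.1484]
tcp_rot: [-2.883, 1.246, 0.003]
force: [-0.1, 0.7, 0.9]
grip_width: 0.006
```

```bash
python3 - <<'E'
from fit import *
s=arm.read_state();print(s["time"],s["position"],s["force"])
for i in range(2):
    im=arm.capture("top");cv2.imwrite(f"pics/e{i}.png",im[:,:,::-1])
    print(*fittray(im,hub=np.array([.55,-.024]),zz=.031))
    for _ in range(5*(1-i)): arm.capture("scene")
cv2.imwrite("pics/ez.png",cv2.resize(im[110:310,120:345,::-1],None,fx=3.5,fy=3,interpolation=cv2.INTER_CUBIC))
E
```

```text
7.45 [ 0.37090821 -0.27810832  0.14839821] [-0.099532    0.72922889  0.88596324]
[0.35917336] 0.0016139611873081225
[0.35853762] 0.001629269768630216
```

View pics/ez.png

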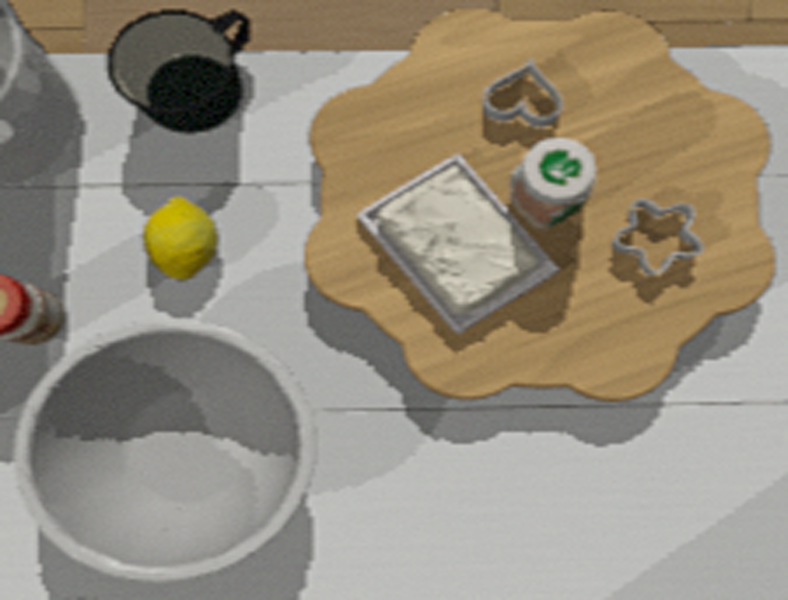

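```bash
python3 -c "
from bench import arm
print(arm.close_job())"
```

```text
the job is handed in; nothing more can be done
None
```

The tray is at rest with the butter dish beside the bowl, close to the line from hub to bowl. The hand is clear and the job was handed in at about 7.8 s; no verdict is reported.

**What I did**
- **Flick:** With a shut fingertip in a valley of the edge, I pushed the tray counter-clockwise. It then ran free at about 1.0–1.1 rad/s for about 2.5 s.
- **Brake:** I pressed the fingertip on the tray's outer top, then lifted it off and backed away. The press was about 25 N at its strongest, more than the few newtons intended. I eased it to 12 N before lifting.

**Last checks**
- **Position:** With the finger still on the tray, the dish was 72 mm from the hub and 1–3 mm off the line (22 mm allowed). As the finger lifted, the tray turned back slightly. I did not measure the dish again, but estimate it is now about 4 mm off.
- **At rest:** Two pictures about 0.3 s apart gave the same tray angle to within 0.001 rad.
- **Surroundings:** By eye in the last top view, the cutters and jar stand upright where they were on the tray, and the bowl, mug and lemon look unmoved.
- **Disagreement:** One dish measurement during the spin gave 67 mm from the hub instead of the stated 72 mm. The hub position varied by about 2–3 mm between estimates, which is small against the tolerance.

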